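# Bring the sheet stop round the bend of the guide bar

### The job

The next print job comes off on the other side. Take the sheet-stop slide that hangs on the bent guide bar by its black tab and slide it along the bar, around the bend without forcing it, until it is close up against the square end block; leave it hanging straight and let go. Leave the like slide on the straight bar alone.

Things in the scene. Friction and masses are not known exactly. Their poses are not given: they have to be found in the camera images.
- bent_bar: Fixed 12 mm round steel bar, axis level 80 mm above the bench, held only at its ends. Origin on the bench, z up. Its own axes, mm: leg 1 along y at x=-50, from a round post (28 across, centre y=130) to y=10; quarter circle of radius 60 about (10, 10) to (10, -50); leg 2 along x at y=-50 to the face (x=115) of a 36 square end block. Post and block 92 high. Place and yaw vary.
- slide: Sheet stop threaded on the bent bar, at first on leg 1: aluminium collar (38 across, 16 long, bore 22 mm), black tab above, paddle below (50 wide, to 51 mm under the origin). Origin: bore centre; x along the bore, z up the tab. Tab: 24 mm along x, 14 along y, 18 to 62 above the origin. 0.15-0.3 kg. Hangs by the bore's top, origin 5 mm below the bar's axis; lifted 5 mm, it has 5 mm play all round.
- park (a point): Place for the slide's origin: on leg 2 of the bent bar, 17 mm short of the end block's face (collar 9 mm from it) and 5 mm below the bar's axis, where the slide hangs by itself, bore along the leg. Axes as bent_bar.
- straight_slide: A like slide, same shape, size and axes, on the other bar, which is straight, of the same height, 260 mm between the centres of its round post and square block. To be left alone.
Mind the look-alikes: they are no part of the job. What is shaped like the slide but green or pink is not meant.

How it is judged (in metres and radians):
At the end, for the whole second after the job is handed in: The slide hangs at rest on the second leg of the bent bar, its collar not more than 25 mm from the face of the square end block, its bore within 17 degrees of the bar's direction and its tab within 15 degrees of upright (x of slide in the frame of bent_bar above 0.082 m and horizontal distance between slide and park below 0.025 m and angle between the x axis of slide and the x axis of bent_bar, either way round below 0.3 rad and angle between slide's own z axis and vertical below 0.26 rad and linear speed of slide below 0.02 m/s); the robot touches nothing.
It fails at once if the slide on the straight bar is moved by more than 15 mm (distance of straight_slide from where it was at the start of the episode above 0.015 m).
It fails at once if the slide is forced against the bent bar or its ends with more than 50 N (contact force between slide and bent_bar above 50 N).
It also fails if it takes over 38 s, if anything falls off the work surface, if the arm or the gripper's body presses on something with over 40 N, if the wrist force passes 120 N, or if a joint passes its speed limit or range.

### The arm

A 6-joint arm with a two-finger parallel gripper is mounted at the origin on the work surface. World frame = base frame: x ahead of the robot, y to its left, z up, the work surface at z = 0. Lengths are in m, angles in degrees, forces in N, time in s.
With the tool pointing down it reaches from about 0.35 to 0.875 m from the base axis. Payload 15.5 kg.
Tool frame: the origin (TCP) lies on the front face of the gripper's body, between the roots of the fingers; the fingertips stand 73 mm ahead of it and the grasp point (between the pads) lies 54 mm ahead of it; z points along the fingers, y is the line along which they close (so a half turn about z gives the same grasp; the last joint's range is limited). The gripper opens to 85 mm and grips with 20 to 120 N. Pads are 22 mm wide; open, the fingers measure 114 mm over their backs; the gripper's body (76 mm by 85 mm) begins 54 mm behind the grasp point. The pads swing forward as they close: fully open they stand 13 mm farther back than shut.
Start: joints at [68.039, 28.281, 77.091, -0, 74.628, -5.472], TCP at [0.177, 0.599, 0.304] pointing down, gripper open.
Joint ranges: [-166.48, 166.48], [-47.26, 123.95], [12.59, 153.08], [-70.14, 250.14], [6.76, 159.57], [-176.63, 176.63]. Speed limits (degrees/s): [108.29, 108.29, 147.25, 172.46, 172.46, 172.46].

### API

Orientations are given as [roll, pitch, yaw] about the fixed x, y, z axes, in that order (R = Rz(yaw) Ry(pitch) Rx(roll)).
In Python, from station import r gives the robot as it stands. The module is installed in compiled form; this text tells all that it offers.
- The arm moves only by the tool step_arm, never from a script. Its argument "rows" is a list of rows, each a list of 3 entries, a list of its own where there are three numbers: the shift along the tool's x, y, z in m, then the turn about the tool's z in rad, then the finger opening in m, from 0 to 0.0854. In form: [[[dx, dy, dz], turn, fingers], ...]. A call has 1 to 10 rows; each row is the pose to reach, as a shift and turn from the pose commanded when the call began, along the tool's axes at that moment; what a row does not reach only later rows make up. A row lasts 1/12 s, in which the tool goes at most 41.7 mm and 7.16 degrees, less where a joint would pass 70% of its speed; a pose out of reach is approached as far as the arm can. A call with a gripper value outside its range is refused whole. The fingers move at their own pace and stop on an object; "squeeze" is the grip in N (left out, the last holds). Time passes only in rows, so rows that repeat a pose let the fingers close. It gives the time, the measured TCP pose, the force, the opening and the grip force at its end, in the units of the state.
- r.get_state(): the state, without advancing time (a new reading comes with each control period).
- r.capture(name): name is "scene" or "top" or "wrist"; returns a dict with "pixels" (420x560x3 uint8, blue, green, red), "depth" (420x560 float32, m along the optical axis (not along the pixel's ray), 0 where there is no reading), "vertical_fov" (degrees; the focal length in pixels is half the picture's height over the tangent of half this angle, whatever the lens; pixels are square), "cx", "cy" (the principal point, pixels), "pose" (4x4, takes a point from camera to world coordinates); the wrist camera has in their place "tool_from_camera" (4x4, takes a point from camera to tool coordinates, whose origin is the TCP and whose axes are the flange's). Camera axes: x right, y down, z forward; pixel columns grow to the right and rows downward; lengths in m; the calibration is good to about 2 mm. A picture is of the moment at which its call begins: read the wrist's pose just before it.
- r.hand_in(): hands the job in; it is judged then, once.
The state is a dict: "time": time; "joints": joint angles; "qvel": joint speeds; "tau": joint torques, N m; "tcp_pos": TCP position; "tool_rot": TCP orientation; "contact_force": force on the tool from outside, world axes, zero at the start; "ft_torque": the same for the moment, N m; "gripper_width": finger opening in m; "gripper_force": force on a finger pad.
Only numpy, scipy, OpenCV 4.12 (cv2) and the standard library are available. Lean on these libraries where they do the work, as an engineer would, in place of code of your own. Each camera call takes 0.05 s, during which the arm holds its last target. There are 200 camera calls.

## Working session

There is one attempt and no reset: what is moved stays moved. The work goes in short steps, Python scripts to look and compute and a tool call to move; the robot and the scene stay as the last step left them, time stands still between calls to the robot, and variables do not carry over. Pictures are saved under pics/ and viewed, at most 10 in all, crops included, and the job is handed in when it is done.

Besides the shell and the picture viewer there is one more tool, called after "Emit:" by a JSON object that holds its "name" and its "arguments". step_arm: Moves the arm, as the interface text tells. Its arguments: {"type":"object","properties":{"rows":{"type":"array","items":{"type":"array"}},"squeeze":{"type":"number"}},"required":["rows"]}

```bash
mkdir -p pics; cat > h.py <<'E'
import numpy as np, cv2
from station import r
def cap(n):
    s=r.get_state(); c=r.capture(n)
    h=c['pixels'].shape[0]; c['f']=h/2/np.tan(np.radians(c['vertical_fov'])/2)
    if n=='wrist':
        from scipy.spatial.transform import Rotation as R
        T=np.eye(4); T[:3,:3]=R.from_euler('xyz',s['tool_rot'],degrees=True).as_matrix(); T[:3,3]=s['tcp_pos']
        c['pose']=T@c['tool_from_camera']
    return c
def ray(c,u,v):
    d=np.array([(u-c['cx'])/c['f'],(v-c['cy'])/c['f'],1.]); return c['pose'][:3,3],c['pose'][:3,:3]@d
def onz(c,u,v,z):
    o,d=ray(c,u,v); return o+d*(z-o[2])/d[2]
def pts(c):
    v,u=np.mgrid[:420,:560]; d=c['depth']; P=np.stack([(u-c['cx'])/c['f']*d,(v-c['cy'])/c['f']*d,d],-1)
    return P@c['pose'][:3,:3].T+c['pose'][:3,3]
E
python3 - <<'E'
from h import *
import pickle
a=cap('scene');b=cap('top');pickle.dump((a,b),open('ab.pkl','wb'))
cv2.imwrite('pics/scene.png',a['pixels']);cv2.imwrite('pics/top.png',b['pixels'])
print(r.get_state()); print(a['pose'],b['pose'],a['f'],b['f'])
E
```

```text
{'time': 0.1, 'joints': array([ 6.80391688e+01,  2.83108541e+01,  7.71228256e+01,  4.89861847e-04,
        7.46285469e+01, -5.47168652e+00]), 'qvel': array([ 0.09558965, -0.04649734, -0.13504397,  0.11185468, -0.00025354,
       -0.00427309]), 'tau': array([ 1.04960865e-03, -8.83589315e+01, -3.84561002e+01, -1.59115330e-04,
        5.40791749e-03,  3.45688125e-05]), 'tcp_pos': array([0.17730082, 0.59907585, 0.30336941]), 'tool_rot': array([-1.79938102e+02, -6.40358596e-03,  1.63510722e+02]), 'contact_force': array([-0.29635457, -0.58819516,  0.59808353]), 'ft_torque': array([ 0.03866281,  0.02174105, -0.01276228]), 'gripper_force': 0.0, 'gripper_width': 0.08525017007775786}
[[ 0.54754456  0.60915593 -0.5736933   1.06862446]
 [ 0.83672871 -0.40590769  0.3675922  -0.29709777]
 [-0.00894555 -0.68129876 -0.7319508   0.76463243]
 [ 0.          0.          0.          1.        ]] [[-0.0135926  -0.99782039  0.06457329  0.45399806]
 [-0.99990498  0.01341602 -0.00316734  0.03992284]
 [ 0.00229412 -0.06461021 -0.99790794  0.98844406]
 [ 0.          0.          0.          1.        ]] 516.0804966149635 381.1212820236568
```

View pics/scene.png

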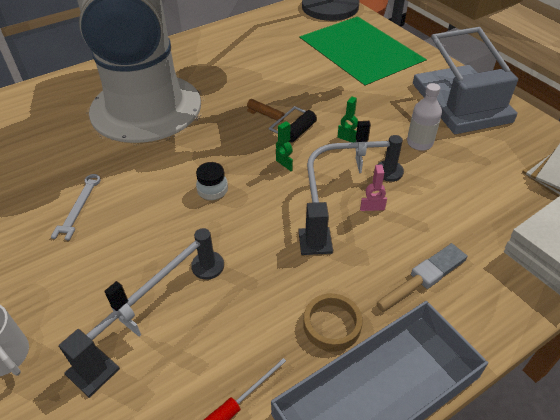

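View pics/top.png

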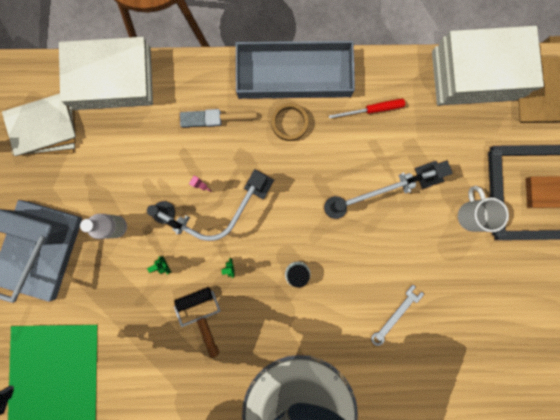

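Candidates for the slide: the black tab on the bent bar, scene (362,132) / top (172,222), which is the one meant. The like slide on the straight bar is at scene (118,295) / top (408,183), and it stays alone. The green ones are at scene (285,145) and (348,120), and the pink one at (374,190); none of these is meant. The bent bar's post is at top (163,212) and its square block at top (259,183).

```bash
python3 - <<'E'
from h import *
import pickle
a,b=pickle.load(open('ab.pkl','rb'))
for n,c,box in(('scene',a,(270,100,430,270)),('top',b,(130,160,290,260))):
    P=pts(c);x0,y0,x1,y1=box
    m=np.zeros((420,560),bool);m[y0:y1,x0:x1]=1
    dark=m&(c['pixels'].max(2)<75)&(P[...,2]>.075)&(c['depth']>0)
    k,l,s,ce=cv2.connectedComponentsWithStats(dark.astype(np.uint8))
    for i in range(1,k):
        if s[i,4]>20:
            q=P[l==i]; print(n,ce[i].round(),s[i,4],'mean',q.mean(0).round(3),'zmax',q[:,2].max().round(3))
            t=q[q[:,2]>q[:,2].max()-.008]; print('   top mid',((t.max(0)+t.min(0))/2).round(3))
    bar=m&(abs(P[...,2]-.083)<.006)&(c['pixels'].min(2)>90)
    v,u=np.nonzero(bar); print(n,'bar'); 
    q=P[bar]; o=np.argsort(q[:,1]); print(q[o][::max(1,len(o)//22)].round(3).tolist())
c=cv2.resize(a['pixels'][100:260,270:430],None,fx=3.7,fy=3.7,interpolation=cv2.INTER_CUBIC)
cv2.imwrite('pics/crop.png',c)
E
```

```text
scene [350. 109.] 108 mean [0.386 0.328 0.093] zmax 0.111
   top mid [0.385 0.331 0.107]
scene [362. 131.] 260 mean [0.482 0.279 0.119] zmax 0.139
   top mid [0.479 0.28  0.135]
scene [284. 134.] 172 mean [0.376 0.162 0.093] zmax 0.113
   top mid [0.373 0.163 0.109]
scene [395. 142.] 154 mean [0.518 0.338 0.088] zmax 0.095
   top mid [0.515 0.341 0.091]
scene [317. 213.] 404 mean [0.587 0.091 0.089] zmax 0.096
   top mid [0.583 0.094 0.092]
scene bar
[[0.561, 0.105, 0.086], [0.559, 0.115, 0.084], [0.547, 0.122, 0.085], [0.534, 0.129, 0.083], [0.505, 0.136, 0.087], [0.487, 0.144, 0.082], [0.492, 0.152, 0.085], [0.479, 0.162, 0.08], [0.451, 0.175, 0.084], [0.455, 0.19, 0.08], [0.447, 0.205, 0.085], [0.447, 0.22, 0.086], [0.457, 0.235, 0.081], [0.465, 0.247, 0.084], [0.47, 0.261, 0.089], [0.49, 0.27, 0.085], [0.495, 0.277, 0.085], [0.487, 0.295, 0.082], [0.489, 0.308, 0.085], [0.503, 0.32, 0.084], [0.482, 0.437, 0.081], [0.473, 0.44, 0.083], [0.501, 0.448, 0.081]]
top [257. 179.] 202 mean [0.58  0.096 0.092] zmax 0.097
   top mid [0.58  0.097 0.093]
top [154. 210.] 83 mean [0.51  0.34  0.091] zmax 0.097
   top mid [0.51  0.343 0.093]
top [175. 224.] 92 mean [0.477 0.281 0.129] zmax 0.141
   top mid [0.478 0.285 0.137]
top bar
[[0.563, 0.105, 0.085], [0.561, 0.114, 0.084], [0.535, 0.12, 0.08], [0.53, 0.126, 0.085], [0.518, 0.133, 0.088], [0.511, 0.138, 0.085], [0.499, 0.146, 0.085], [0.483, 0.151, 0.084], [0.485, 0.158, 0.084], [0.464, 0.165, 0.087], [0.46, 0.172, 0.084], [0.453, 0.183, 0.087], [0.443, 0.193, 0.084], [0.444, 0.207, 0.088], [0.444, 0.219, 0.084], [0.444, 0.231, 0.085], [0.451, 0.242, 0.088], [0.461, 0.252, 0.086], [0.463, 0.263, 0.088], [0.489, 0.273, 0.086], [0.459, 0.289, 0.08], [0.49, 0.316, 0.087], [0.507, 0.328, 0.086]]
```

View pics/crop.png

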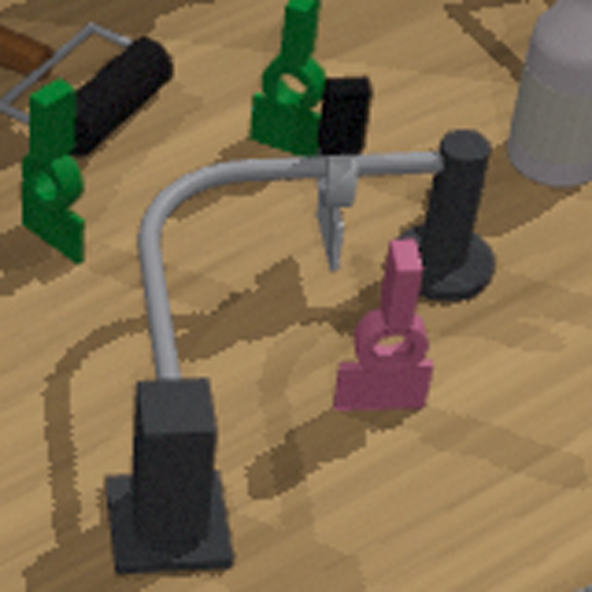

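The crop confirms the choice: a black tab with an aluminium collar on leg 1 of the bent bar. The post and block positions agree with the drawing (256.5 mm apart against 256.7). That puts the bar's origin at about (0.4916, 0.2044) with yaw −29.9°. I'll go above the tab next.

Emit:
{"name": "step_arm", "arguments": {"rows": [[[-0.02,-0.011,0],0.08,0.0854],[[-0.055,-0.031,0],0.2,0.0854],[[-0.09,-0.051,0],0.32,0.0854],[[-0.125,-0.071,0.005],0.44,0.0854],[[-0.16,-0.091,0.01],0.56,0.0854],[[-0.195,-0.11,0.015],0.68,0.0854],[[-0.23,-0.13,0.02],0.8,0.0854],[[-0.265,-0.15,0.025],0.92,0.0854],[[-0.3,-0.17,0.03],1.04,0.0854],[[-0.33,-0.187,0.03],1.16,0.0854]]}}

```text
time: 0.93
tcp_pos: [0.4418, 0.324, 0.2728]
tool_rot: [-179.9, 0.0, 96.7]
contact_force: [1.0, 0.7, 0.5]
gripper_width: 0.0855
gripper_force: 0.0
```

Emit:
{"name": "step_arm", "arguments": {"rows": [[[-0.012,0.009,0],0.1,0.0854],[[-0.024,0.018,0],0.22,0.0854],[[-0.035,0.026,0],0.34,0.0854],[[-0.042,0.031,0],0.46,0.0854],[[-0.0455,0.0337,0],0.57,0.0854],[[-0.0455,0.0337,0],0.645,0.0854],[[-0.0455,0.0337,0],0.645,0.0854],[[-0.0455,0.0337,0],0.645,0.0854]]}}

```text
time: 1.6
tcp_pos: [0.4796, 0.2852, 0.2737]
tool_rot: [-180.0, 0.0, 60.2]
contact_force: [0.7, -0.2, 1.1]
gripper_width: 0.0854
gripper_force: 0.0
```

```bash
python3 - <<'E'
from h import *
c=cap('wrist'); s=r.get_state(); print(s['tcp_pos'],s['tool_rot'],s['contact_force'])
cv2.imwrite('pics/w1.png',c['pixels']); import pickle; pickle.dump(c,open('w1.pkl','wb'))
P=pts(c); print(c['pose'].round(3))
dark=(c['pixels'].max(2)<75)&(P[...,2]>.095)&(P[...,2]<.15)&(c['depth']>0)
k,l,st,ce=cv2.connectedComponentsWithStats(dark.astype(np.uint8))
for i in range(1,k):
    if st[i,4]>60:
        q=P[l==i]; t=q[q[:,2]>q[:,2].max()-.006]
        print(ce[i].round(),st[i],q.mean(0).round(4),t[:,2].mean(),'rect',cv2.minAreaRect((t[:,:2]*1000).astype(np.float32)))
E
```

```text
[0.47958617 0.28535235 0.27371926] [-1.79986357e+02  1.71557186e-02  6.02771412e+01] [-0.36336018  0.05360849  0.65311408]
[[ 0.868 -0.479 -0.129  0.512]
 [-0.496 -0.838 -0.227  0.343]
 [ 0.     0.261 -0.965  0.344]
 [ 0.     0.     0.     1.   ]]
[134.  11.] [121   0  31  22 220] [0.4646 0.4467 0.1009] 0.105513273876456 rect ((465.75323486328125, 449.0816345214844), (3.703195333480835, 13.675997734069824), 55.28834915161133)
[276. 218.] [266 194  20  48 928] [0.4793 0.2869 0.1319] 0.13705596691492256 rect ((477.72491455078125, 284.1626892089844), (23.72885513305664, 12.60482406616211), 60.038291931152344)
[133. 212.] [114 200  35  34 386] [0.3845 0.3361 0.1042] 0.10986427167356841 rect ((384.1847839355469, 335.1610412597656), (25.028640747070312, 10.35464859008789), 89.06340026855469)
```

View pics/w1.png

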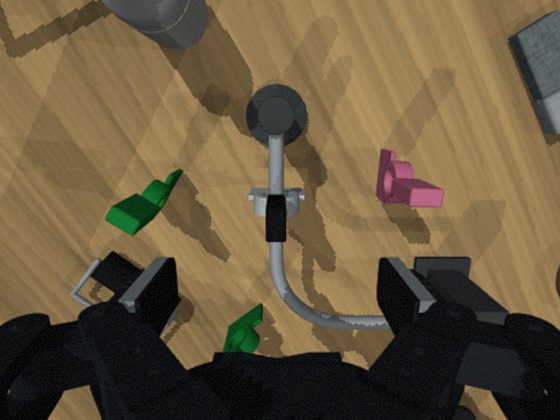

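The wrist view shows the tab at (276,218), the post at (277,113), the bar leading to the bend at (300,310), and the block at (450,280). The tab's top is at (0.478, 0.2845, 0.137), yaw 60°. That agrees with the other views, so I'll descend and refine the bar's place from the bar points.

Emit:
{"name": "step_arm", "arguments": {"rows": [[[0,0,0.02],0,0.0854],[[-0.001,-0.001,0.045],0,0.0854],[[-0.0015,-0.001,0.07],0,0.0854],[[-0.0015,-0.001,0.09],0,0.0854],[[-0.0015,-0.001,0.099],0,0.0854],[[-0.0015,-0.001,0.1],0,0.0854],[[-0.0015,-0.001,0.1],0,0.0854]], "squeeze": 30}}

```text
time: 2.23
tcp_pos: [0.4782, 0.2847, 0.1741]
tool_rot: [-180.0, 0.0, 60.2]
contact_force: [-1.1, 0.7, 1.1]
gripper_width: 0.0854
gripper_force: 0.0
```

```bash
cat > fit.py <<'E'
from h import *
import pickle
from scipy.optimize import least_squares
a,b=pickle.load(open('ab.pkl','rb')); w=pickle.load(open('w1.pkl','rb'))
def loc(p,q):
    c,s=np.cos(p[2]),np.sin(p[2]); d=q-p[:2]; return d@np.array([[c,-s],[s,c]])
def res(p,q):
    l=loc(p,q); x,y=l.T
    return np.where(y>.01,x+.05,np.where(x>.01,y+.05,.06-np.hypot(x-.01,y-.01)))
p0=np.array([.4916,.2044,np.radians(-29.9)])
if __name__=='__main__':
    for n,c in(('scene',a),('top',b),('wrist',w)):
        P=pts(c); q=P.reshape(-1,3); col=c['pixels'].reshape(-1,3).astype(int)
        l=loc(p0,q[:,:2])
        k=(q[:,2]>.079)&(q[:,2]<.09)&(abs(res(p0,q[:,:2]))<.012)&(col.min(1)>70)&(np.ptp(col,axis=1)<30)&(l[:,0]<.1)&(l[:,1]<.105)&(abs(l[:,1]-.063)>.022)&(c['depth'].ravel()>0)
        q=q[k][:,:2]; f=least_squares(res,p0,args=(q,),loss='soft_l1',f_scale=.003)
        print(n,len(q),f.x[:2].round(4),np.degrees(f.x[2]).round(2),'rms',np.std(f.fun).round(4),'tab loc',loc(f.x,np.array([.478,.2845])).round(4))
E
python3 fit.py
```

```text
scene 532 [0.4947 0.2034] -29.94 rms 0.0031 tab loc [-0.055  0.062]
top 431 [0.4907 0.2078] -30.17 rms 0.003 tab loc [-0.0495  0.0599]
wrist 2412 [0.4917 0.2089] -29.95 rms 0.0031 tab loc [-0.0496  0.0587]
```

Emit:
{"name": "step_arm", "arguments": {"rows": [[[0,0,0],0,0.05],[[0,0,0],0,0.03],[[0,0,0],0,0.02],[[0,0,0],0,0.01],[[0,0,0],0,0.008],[[0,0,0],0,0.008],[[0,0,0],0,0.008],[[0,0,0],0,0.008]], "squeeze": 35}}

```text
time: 2.9
tcp_pos: [0.4783, 0.2845, 0.1741]
tool_rot: [180.0, -0.0, 60.1]
contact_force: [-0.7, -1.0, 6.6]
gripper_width: 0.0134
gripper_force: 37.2
```

Emit:
{"name": "step_arm", "arguments": {"rows": [[[0,0,-0.002],0,0.008],[[0,0,-0.004],0,0.008],[[0,0,-0.005],0,0.008],[[0,0,-0.005],0,0.008],[[0,0,-0.005],0,0.008]]}}

```text
time: 3.32
tcp_pos: [0.4781, 0.2845, 0.1789]
tool_rot: [-180.0, 0.0, 60.1]
contact_force: [-0.8, 0.5, -3.2]
gripper_width: 0.0135
gripper_force: 36.0
```

Emit:
{"name": "step_arm", "arguments": {"rows": [[[-0.003,0,0],0,0.008],[[-0.008,0,0],0,0.008],[[-0.013,0,0],0,0.008],[[-0.019,0,0],0,0.008],[[-0.025,0,0],0,0.008],[[-0.031,0,0],0,0.008],[[-0.037,0,0],0,0.008],[[-0.043,0,0],0,0.008],[[-0.048,0,0],0,0.008],[[-0.051,0,0],0,0.008]]}}

```text
time: 4.15
tcp_pos: [0.4523, 0.2396, 0.1789]
tool_rot: [-180.0, 0.0, 60.1]
contact_force: [-0.5, -0.1, -2.3]
gripper_width: 0.0134
gripper_force: 36.0
```

Emit:
{"name": "step_arm", "arguments": {"rows": [[[-0.0047,0.0002,0],-0.079,0.008],[[-0.0094,0.0007,0],-0.157,0.008],[[-0.014,0.0017,0],-0.236,0.008],[[-0.0185,0.0029,0],-0.314,0.008],[[-0.023,0.0046,0],-0.393,0.008],[[-0.0272,0.0065,0],-0.471,0.008],[[-0.0314,0.0088,0],-0.55,0.008],[[-0.0353,0.0115,0],-0.628,0.008],[[-0.039,0.0144,0],-0.707,0.008],[[-0.0424,0.0176,0],-0.785,0.008]]}}

```text
time: 4.98
tcp_pos: [0.4468, 0.1945, 0.1789]
tool_rot: [180.0, -0.0, 105.3]
contact_force: [0.1, 0.4, -1.7]
gripper_width: 0.0138
gripper_force: 36.0
```

```bash
python3 - <<'E'
from h import *
import pickle
from fit import *
c=cap('wrist'); s=r.get_state(); print(s['tcp_pos'],s['tool_rot'],s['contact_force'])
cv2.imwrite('pics/w2.png',c['pixels'])
print('tcp loc',loc(np.array([.4909,.2068,np.radians(-30)]),s['tcp_pos'][:2]))
t=cap('top');pickle.dump((c,t),open('w2.pkl','wb'))
for n,c in(('w',c),('t',t)):
    P=pts(c); d=(c['pixels'].max(2)<80)&(abs(P[...,2]-.092)<.004)&(np.hypot(P[...,0]-.582,P[...,1]-.095)<.04)
    q=P[d]; 
    if len(q)>20: print(n,len(q),cv2.minAreaRect((q[:,:2]*1000).astype(np.float32)),q.mean(0))
E
```

```text
[0.44702053 0.19391679 0.17890821] [1.79992309e+02 1.10609787e-02 1.05631182e+02] [ 0.68503285 -0.92843736 -1.99887301]
tcp loc [-0.03155913 -0.03309693]
t 192 ((580.8182373046875, 97.19058990478516), (31.333948135375977, 36.18946075439453), 61.53475570678711) [0.58082157 0.09677129 0.09246614]
```

View pics/w2.png

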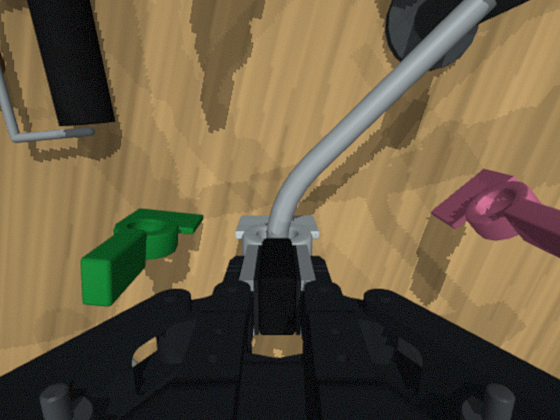

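The bar runs centred into the bore at (277,240), and the forces are near zero. The block's measured place also matches the refined bar frame. I'll do the second half of the bend.

Emit:
{"name": "step_arm", "arguments": {"rows": [[[-0.0047,0.0002,0],-0.079,0.008],[[-0.0094,0.0007,0],-0.157,0.008],[[-0.014,0.0017,0],-0.236,0.008],[[-0.0185,0.0029,0],-0.314,0.008],[[-0.023,0.0046,0],-0.393,0.008],[[-0.0272,0.0065,0],-0.471,0.008],[[-0.0314,0.0088,0],-0.55,0.008],[[-0.0353,0.0115,0],-0.628,0.008],[[-0.039,0.0144,0],-0.707,0.008],[[-0.0424,0.0176,0],-0.785,0.008]]}}

```text
time: 5.92
tcp_pos: [0.475, 0.1584, 0.1789]
tool_rot: [180.0, -0.0, 150.1]
contact_force: [0.3, -0.2, -2.2]
gripper_width: 0.0137
gripper_force: 36.0
```

Emit:
{"name": "step_arm", "arguments": {"rows": [[[-0.004,0,0],0,0.008],[[-0.01,0,0],0,0.008],[[-0.016,0,0],0,0.008],[[-0.022,0,0],0,0.008],[[-0.028,0,0],0,0.008],[[-0.034,0,0],0,0.008],[[-0.04,0,0],0,0.008],[[-0.046,0,0],0,0.008],[[-0.051,0,0],0,0.008],[[-0.054,0,0],0,0.008]]}}

```text
time: 6.75
tcp_pos: [0.5223, 0.1311, 0.1789]
tool_rot: [180.0, 0.0, 150.0]
contact_force: [-0.0, -0.5, -1.8]
gripper_width: 0.0134
gripper_force: 36.0
```

Emit:
{"name": "step_arm", "arguments": {"rows": [[[-0.003,0,0],0,0.008],[[-0.007,0,0],0,0.008],[[-0.012,0,0],0,0.008],[[-0.017,0,0],0,0.008],[[-0.022,0,0],0,0.008],[[-0.027,0,0],0,0.008],[[-0.03,0,0],0,0.008],[[-0.032,0,0],0,0.008],[[-0.032,0,0],0,0.008],[[-0.032,0,0],0,0.008]]}}

```text
time: 7.58
tcp_pos: [0.5493, 0.1154, 0.1788]
tool_rot: [-180.0, -0.0, 150.0]
contact_force: [0.4, -0.2, -2.3]
gripper_width: 0.0135
gripper_force: 36.0
```

```bash
python3 - <<'E'
from h import *
c=cap('scene'); s=r.get_state(); print(s['tcp_pos'],s['tool_rot'],s['contact_force'])
w=cap('wrist')
i=cv2.resize(c['pixels'][110:270,230:430],(500,400)); j=cv2.resize(w['pixels'],(300,225))
o=np.zeros((400,800,3),np.uint8); o[:,:500]=i; o[:225,500:]=j
cv2.imwrite('pics/s3.png',o)
E
```

```text
[0.54918737 0.11548913 0.17882932] [-1.79990730e+02 -1.20585269e-02  1.50048533e+02] [-0.80879713 -0.32847042 -1.86905523]
```

View pics/s3.png

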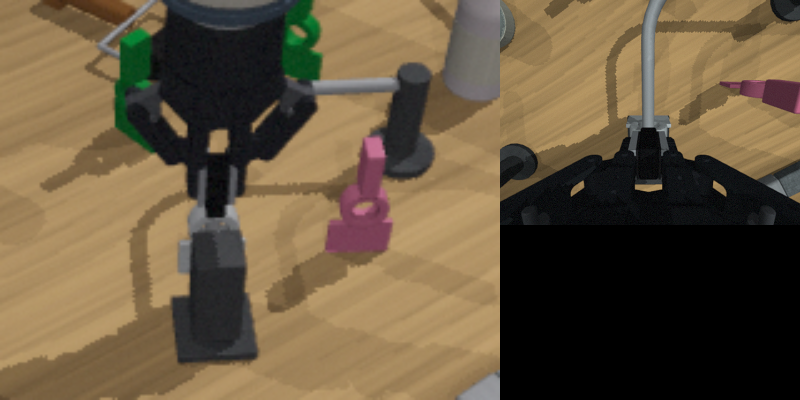

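The slide is upright on leg 2, close to the block, at local x ≈ 96 mm. I'll lower it onto the bar and let go.

Emit:
{"name": "step_arm", "arguments": {"rows": [[[0,0,0.002],0,0.008],[[0,0,0.004],0,0.008],[[0,0,0.0048],0,0.008],[[0,0,0.0048],0,0.008],[[0,0,0.0048],0,0.02],[[0,0,0.0048],0,0.03],[[0,0,0.0048],0,0.045],[[0,0,0.0048],0,0.06],[[0,0,0.0048],0,0.06],[[0,0,0.0048],0,0.06]]}}

```text
time: 8.52
tcp_pos: [0.5494, 0.1155, 0.1741]
tool_rot: [-180.0, -0.0, 150.0]
contact_force: [-0.6, 0.9, -0.9]
gripper_width: 0.0601
gripper_force: 0.0
```

Emit:
{"name": "step_arm", "arguments": {"rows": [[[0,0,-0.005],0,0.06],[[0,0,-0.015],0,0.06],[[0,0,-0.035],0,0.06],[[0,0,-0.06],0,0.06],[[0,0,-0.085],0,0.06],[[0,0,-0.105],0,0.06],[[0,0,-0.115],0,0.06],[[0,0,-0.12],0,0.06],[[0,0,-0.12],0,0.06],[[0,0,-0.12],0,0.06]]}}

```text
time: 9.35
tcp_pos: [0.549, 0.1154, 0.2934]
tool_rot: [-180.0, -0.0, 150.0]
contact_force: [0.7, 0.4, -1.1]
gripper_width: 0.0602
gripper_force: 0.0
```

```bash
python3 - <<'E'
from h import *
from fit import loc
c=cap('scene'); s=r.get_state(); print(s['time'],s['tcp_pos'],s['contact_force'],s['gripper_width'])
w=cap('wrist')
O=np.array([.4909,.2068,np.radians(-30)])
for n,k in(('w',w),('s',c)):
    P=pts(k); d=(k['pixels'].max(2)<80)&(P[...,2]>.1)&(P[...,2]<.15)&(np.hypot(P[...,0]-.549,P[...,1]-.115)<.035)
    q=P[d]; t=q[q[:,2]>q[:,2].max()-.006]; m=cv2.minAreaRect((t[:,:2]*1000).astype(np.float32))
    print(n,len(q),m,q[:,2].max(),'loc',loc(O,np.array(m[0])/1000))
i=cv2.resize(c['pixels'][110:270,230:430],(500,400)); j=cv2.resize(w['pixels'],(300,225))
o=np.zeros((400,800,3),np.uint8); o[:,:500]=i; o[:225,500:]=j
cv2.imwrite('pics/s4.png',o)
E
```

```text
9.4 [0.54893107 0.11539638 0.29303516] [-0.05596397  0.03390534 -0.11391361] 0.05990976662985871
w 803 ((549.6605834960938, 115.5411376953125), (13.732880592346191, 23.35731315612793), 60.4300537109375) 0.1394028997425699 loc [ 0.09651759 -0.0496522 ]
s 199 ((552.3372192382812, 113.39214324951172), (13.348419189453125, 24.36935043334961), 59.4217414855957) 0.13899292370155558 loc [ 0.09991012 -0.05017497]
```

View pics/s4.png

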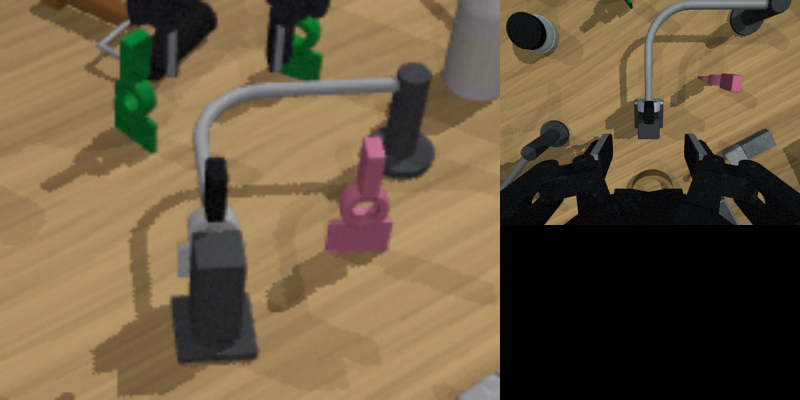

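The slide hangs upright beside the block, with its tab at (215,190) in the crop, and the gripper is clear of everything.

```bash
python3 -c "
from station import r
print(r.hand_in())"
```

```text
the job is handed in; nothing more can be done
None
```

The slide now hangs straight on leg 2, its collar about 10 mm from the square end block by the last camera measurement; the gripper is clear, the straight-bar slide was not touched, and the job is handed in at about 9.4 s (no verdict was returned).

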